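Find the full tin of rivets by its weight

TASK

Swing the red latch lever round until it is clear of the blue parts case, then swing the case's lid up and back past upright. Heft the three look-alike tins inside one after another, beginning at the latch's end of the row: lift each one straight up from its place, about 6 cm, to feel its weight. Leave the two lighter tins standing on the case's floor, and finish while holding the heaviest one still and upright in the gripper, its bottom at least 20 cm above the bench, clear of the case and lid; leave everything else where it lies.

Things in the scene. Friction and masses are not known exactly. Their poses are not given: they have to be found in the camera images.
- case: blue parts case fixed to the bench, open-topped under its lid: 150 mm (its x) by 390 mm (its y) by 80 mm high, walls and floor 5 mm thick; origin at the centre of its underside on the bench, x away from the robot (towards the lid's hinge), y along the row of tins, z up. The latch is on its front at the end of negative y, at x = -105, y = -120 mm. It stands turned by up to 0.3 rad
- lid (a joint): angle of the grey lid (8 mm thick, covers the whole case, 0.3 kg): 0 shut, 1.57 upright, leans back to its stop at 1.9. Its stiff hinge lies along the case's y at the far (+x) upper edge; it stays wherever it is left and takes about 4 N at the handle. While the latch lies over it, it cannot be raised
- lid_handle (a point): middle of the lid's black handle bar: a round bar 11 mm thick and 100 mm long, parallel to the case's y, 35 mm off the lid's upper face, 140 mm from the hinge line and 10 mm from the lid's free edge; there are 29 mm between bar and lid
- lid_hinge (a point): middle of the lid's hinge line, 80 mm above the bench; the line runs along the case's y
- latch (a joint): angle of the red latch lever: at 0 it points along the case's +x, over the lid's front edge; it turns about an upright axis, towards the case's -y (clockwise from above), is clear of the lid from 1.3 and stops at 1.9. It starts between 0 and 0.2, and stays where it is left; about 1 N at the stud moves it
- latch_stud (a point): grip height of the upright round red stud on the lever, 12 mm thick, 62 mm from the pivot; it rises 43 mm above the lever, this point is 15 mm below its top and 28 mm above the lever's upper face (the lever is 6 mm thick, 2 mm above the lid)
- latch_pivot (a point): point on the lever's upright pivot axis at the same height as latch_stud, 105 mm in front of the case's centre line
- tin_a: one of three closed steel tins with yellow lids that look exactly alike: upright cylinder 50 mm across, 64 mm tall; origin at the centre of its underside, z up. They stand in a row on the case's floor (floor 5 mm above the case's origin), about 110 mm apart, each within 8 mm of x = 0 and y = -110, 0 or +110 mm of the case frame; which of them is the heavy one changes every time. Two weigh 0.17 to 0.26 kg, one weighs 0.52 to 0.68 kg; their loads lie inside with 3 mm of play
- tin_b: one of three closed steel tins with yellow lids that look exactly alike: upright cylinder 50 mm across, 64 mm tall; origin at the centre of its underside, z up. They stand in a row on the case's floor (floor 5 mm above the case's origin), about 110 mm apart, each within 8 mm of x = 0 and y = -110, 0 or +110 mm of the case frame; which of them is the heavy one changes every time. Two weigh 0.17 to 0.26 kg, one weighs 0.52 to 0.68 kg; their loads lie inside with 3 mm of play
- tin_c: one of three closed steel tins with yellow lids that look exactly alike: upright cylinder 50 mm across, 64 mm tall; origin at the centre of its underside, z up. They stand in a row on the case's floor (floor 5 mm above the case's origin), about 110 mm apart, each within 8 mm of x = 0 and y = -110, 0 or +110 mm of the case frame; which of them is the heavy one changes every time. Two weigh 0.17 to 0.26 kg, one weighs 0.52 to 0.68 kg; their loads lie inside with 3 mm of play
- bush: bystander: small brass bush, 20 mm across, 18 mm tall, standing on the case's floor near the front wall, about midway between the middle tin and the one farthest from the latch; origin at the centre of its underside
- wiper_left: bystander: metal wiper arm lying on the bench to the left of the case, about 340 mm long, up to 28 mm wide, 14 mm high; origin near its middle, x along it
- wiper_far: bystander: the same kind of wiper arm lying on the bench beyond the case, across
- screwdriver: bystander: screwdriver lying on the bench to the right of the case, x along it
- oil_bottle: bystander: white bottle with a red cap, 52 mm across, 130 mm tall, to the right; origin at the centre of its underside
- spring: bystander: dark coil spring lying on the bench beyond the case, 92 mm long, 23 mm thick, x along it
- blue_tray: bystander: empty loose blue tray, 120 by 160 by 60 mm, at the far right; origin at the centre of its underside

How it is judged:
By the outcome, as a careful person would: the job done as asked, in the order asked, and still so for the second after the job is handed in, while the arm keeps its last pose, push and grip.
It also fails if it takes over 72 s, if anything falls off the work surface, if the arm or the gripper's body presses on something with over 40 N, if the wrist force passes 120 N, or if a joint passes its speed limit or range.

ROBOT

A 6-joint arm with a two-finger parallel gripper is mounted at the origin on the work surface. World frame = base frame: x ahead of the robot, y to its left, z up, the work surface at z = 0. Lengths are in m, angles in rad, forces in N, time in s.
With the tool pointing down it reaches from about 0.3 to 0.775 m from the base axis. Payload 14.6 kg.
Tool frame: the origin (TCP) lies at the very end of the fingers, on their centre line; the grasp point (between the pads) lies 19 mm behind it (robot.grip_depth is the distance from the TCP to the grasp point, in m); z points along the fingers, y is the direction in which the jaws open and shut (so a half turn about z gives the same grasp; the last joint's range is limited). The gripper opens to 94 mm and grips with 3 to 60 N. Pads are 16 mm wide; open, the fingers measure 119 mm over their backs; the gripper's body (75 mm by 177 mm) begins 78 mm behind the grasp point.
Start: joints at [1.085, 0.3, 1.521, -0, 1.321, -0.067], TCP at [0.224, 0.502, 0.181] pointing down, gripper open.
Joint ranges: [-3.03, 3.03], [-0.79, 2.21], [0.23, 2.52], [-1.04, 4.18], [0, 3.07], [-2.55, 2.55]. Speed limits (rad/s): [2.22, 2.22, 2.57, 3.14, 3.14, 3.14].

INTERFACE

Orientations are given as [roll, pitch, yaw] about the fixed x, y, z axes, in that order (R = Rz(yaw) Ry(pitch) Rx(roll)).
In Python, from workcell import robot gives the robot as it stands.
- The arm moves only by the tool arm_command, never from a script. Its argument "commands" is a list that holds one entry, the list of rows, each a list of 7 numbers: the shift along the world's x, y, z in m, then the turn, a rotation vector about the world's x, y, z in rad, then the opening, from 0 (shut) to 1 (fully open). In form: [[[dx, dy, dz, ax, ay, az, grip], ...]]. A call has 1 to 5 rows; each row shifts and turns the commanded pose from where the row before left it; what a row does not reach is not made up. A row lasts 1/8 s, in which the tool goes at most 62.5 mm and 10.7 degrees, less where a joint would pass 70% of its speed; a pose out of reach is approached as far as the arm can. A call with a gripper value outside its range is refused whole. The fingers move at their own pace and stop on an object; "grip_force" is the grip in N (left out, the last holds). Time passes only in rows, so rows that do not move let the fingers close. It gives the time, the measured TCP pose, the force and the opening at its end, in the units of the state.
- robot.get_state(): the state, without advancing time (a new reading comes with each control period).
- robot.camera(name): name is "scene" or "top"; returns the picture (384x512x3 uint8, blue, green, red); there is no depth.
- robot.calibration(name): a dict with "intrinsics" (3x3 intrinsics, pixels), "xyz" and "rotation" of the camera in the world. Camera axes: x right, y down, z forward; pixel columns grow to the right and rows downward; lengths in m; the calibration is good to about 2 mm. A picture is of the moment at which its call begins. calibration takes no time and is no camera call.
- robot.finish_job(): hands the job in, once; it reports no verdict.
The state is a dict: "t": time; "joint_positions": joint angles; "qd": joint speeds; "joint_efforts": joint torques, N m; "tcp_pos": TCP position; "tcp_rot": TCP orientation; "force": force on the tool from outside, world axes, zero at the start; "moment": the same for the moment, N m; "width": opening from 0.0 (shut) to 1.0 (fully open).
Only numpy, scipy, OpenCV 4.12 (cv2) and the standard library are available. Lean on these libraries where they do the work, as an engineer would, in place of code of your own. Each camera call takes 0.05 s, during which the arm holds its last target. There are 200 camera calls.

## Working session

There is one attempt and no reset: what is moved stays moved. The work goes in short steps, Python scripts to look and compute and a tool call to move; the robot and the scene stay as the last step left them, time stands still between calls to the robot, and variables do not carry over. Pictures are saved under pics/ and viewed, about 8 in all and at most 12, crops included, and the job is handed in when it is done.

Besides the shell and the picture viewer there is one more tool, called after "Request:" in YAML: its name, and indented under it one key for each argument. arm_command: Moves the arm, as the interface text tells. Its arguments: {"type":"object","properties":{"commands":{"type":"array"},"grip_force":{"type":"number"}},"required":["commands"]}

```bash
mkdir -p pics; ls
python3 - <<'E'
from workcell import robot
import cv2,numpy as np
for n in("scene","top"):
    cv2.imwrite(f"pics/{n}0.png",robot.camera(n)); c=robot.calibration(n); print(n,np.round(c["intrinsics"],1).tolist(),np.round(c["xyz"],3),np.round(c["rotation"],3).tolist())
s=robot.get_state();print({k:np.round(v,3).tolist() for k,v in s.items()})
a=cv2.imread("pics/scene0.png");b=cv2.imread("pics/top0.png")
E
```

```text
pics
scene [[356.8, 0.0, 256.8], [0.0, 356.8, 193.4], [0.0, 0.0, 1.0]] [1.077 0.523 1.029] [-2.474, 0.01, 2.337]
top [[402.2, 0.0, 251.0], [0.0, 402.2, 195.9], [0.0, 0.0, 1.0]] [0.375 0.02  1.317] [-2.991, -0.014, -1.571]
{'t': 0.1, 'joint_positions': [1.085, 0.3, 1.522, -0.0, 1.321, -0.067], 'qd': [0.001, -0.001, -0.001, -0.001, 0.001, 0.0], 'joint_efforts': [-0.0, -53.264, -35.329, 0.071, 0.023, -0.0], 'tcp_pos': [0.224, 0.502, 0.18], 'tcp_rot': [-3.141, -0.0, 2.723], 'force': [-0.334, 0.267, 0.412], 'moment': [-0.005, 0.032, 0.027], 'width': 1.001}
```

View pics/top0.png

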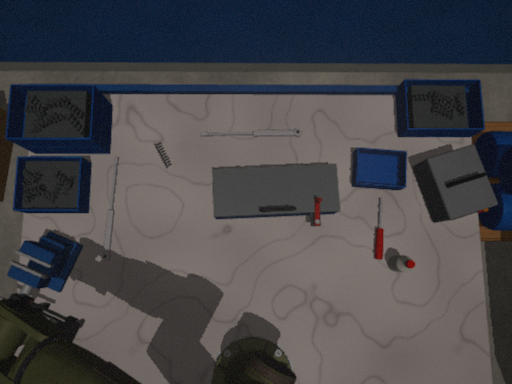

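View pics/scene0.png

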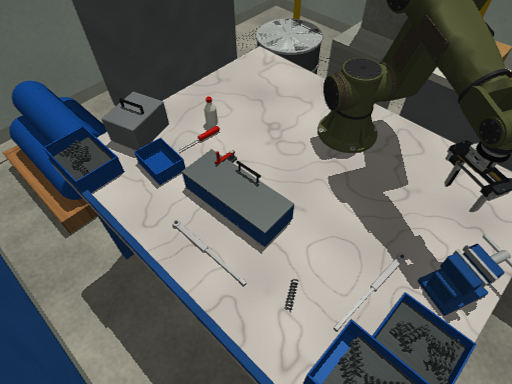

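The top view shows the grey lid around (275,190), the handle at (277,209) and the red latch at (318,210), with its stud and lever. The scene view confirms that everything is free of clutter. Next I'll measure them.

```bash
cat > h.py <<'E'
from workcell import robot
import cv2,numpy as np
from scipy.spatial.transform import Rotation as R
def cast(n,uv,z):
    c=robot.calibration(n);K=np.array(c["intrinsics"]);o=np.array(c["xyz"]);M=R.from_euler("xyz",c["rotation"]).as_matrix()
    uv=np.atleast_2d(uv).astype(float);d=(M@np.linalg.inv(K)@np.c_[uv,np.ones(len(uv))].T).T
    return o+d*((z-o[2])/d[:,2])[:,None]
def proj(n,P):
    c=robot.calibration(n);M=R.from_euler("xyz",c["rotation"]).as_matrix()
    p=(np.atleast_2d(P)-c["xyz"])@M@np.array(c["intrinsics"]).T
    return p[:,:2]/p[:,2:]
def st():
    s=robot.get_state();print({k:np.round(s[k],3).tolist() for k in("t","joint_positions","tcp_pos","tcp_rot","force","width")})
E
python3 - <<'E'
from h import *
a=cv2.imread("pics/top0.png").astype(int);s=cv2.imread("pics/scene0.png").astype(int)
def gray(a,box,lo,hi):
    m=((a.max(2)-a.min(2)<14)&(a.max(2)>lo)&(a.max(2)<hi)).astype(np.uint8)
    k=np.zeros_like(m);x0,y0,x1,y1=box;k[y0:y1,x0:x1]=m[y0:y1,x0:x1];return k
print(a[180,275],a[209,270],a[200,228],a[150,275],s[190,240],s[180,262])
m=gray(a,(200,155,350,225),50,110)
c=max(cv2.findContours(m,0,1)[0],key=cv2.contourArea)
r=cv2.minAreaRect(c);print("lid",r)
b=cv2.boxPoints(r);P=cast("top",b,0.088);print(np.round(P,4).tolist(),np.linalg.norm(P[1]-P[0]),np.linalg.norm(P[2]-P[1]))
for n,im,box in(("top",a,(300,190,335,232)),("scene",s,(205,140,245,175))):
    x0,y0,x1,y1=box;q=im[y0:y1,x0:x1]
    m=((q[...,2]>90)&(q[...,2]>2*q[...,1])).astype(np.uint8);ys,xs=np.nonzero(m);print(n,len(xs),"red",xs.min()+x0,xs.max()+x0,ys.min()+y0,ys.max()+y0)
    cv2.imwrite(f"pics/z_{n}.png",cv2.resize(q.astype(np.uint8),None,fx=8,fy=8,interpolation=0))
    if n=="top":
        q=im[195:222,250:305].max(2)<35;ys,xs=np.nonzero(q);rr=cv2.minAreaRect(np.c_[xs+250,ys+195].astype(np.float32));print("handle",rr,len(xs))
z1=cv2.resize(a[155:230,205:345].astype(np.uint8),None,fx=5,fy=5,interpolation=0)
z2=cv2.resize(s[140:200,200:275].astype(np.uint8),None,fx=4,fy=4,interpolation=0)
z=np.zeros((z1.shape[0]+z2.shape[0]-0,700,3),np.uint8)[:600];z[:375]=z1;h=min(225,z2.shape[0]);z[375:375+h,:z2.shape[1]]=z2[:h]
cv2.imwrite("pics/zoom.png",z)
E
```

```text
[68 69 66] [37 33 35] [69 71 70] [105 109 119] [104 107 101] [179 188 195]
lid ((272.0899658203125, 194.50155639648438), (62.341552734375, 135.0995635986328), 87.4266357421875)
[[0.6538, 0.1525, 0.088], [0.6745, -0.2706, 0.088], [0.4785, -0.2728, 0.088], [0.4596, 0.1406, 0.088]] 0.42364574262883 0.19599360369471902
top 74 red 315 321 198 224
handle ((277.45001220703125, 208.14999389648438), (3.9930975437164307, 35.05704879760742), 86.633544921875) 48
scene 54 red 215 234 151 162
```

View pics/zoom.png

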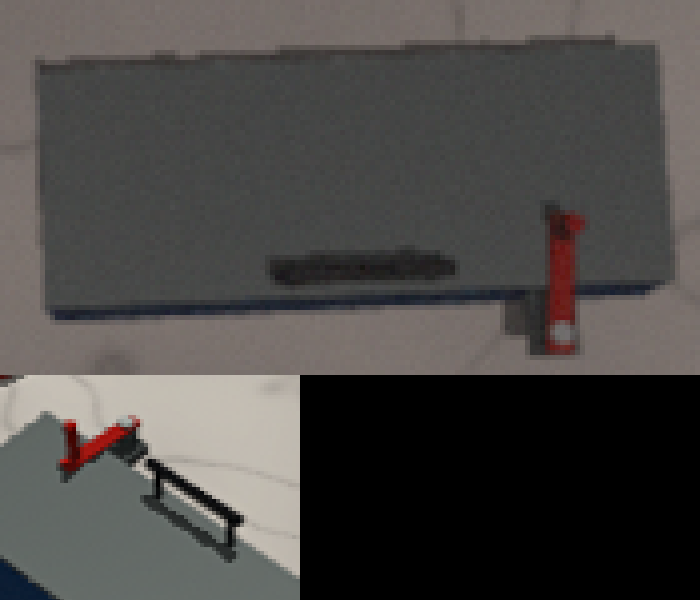

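Run:
```python
from h import *
f=lambda L:np.array(L)/5+[205,155]-.5
g=lambda L:(np.array(L)-[0,375])/4+[200,140]-.5
C=cast("top",f([(38,62),(657,43),(672,283),(47,309)]),.088);print("lid",C.round(4).tolist(),[np.linalg.norm(C[i]-C[i-1]).round(3) for i in range(4)])
ctr=C.mean(0);ydir=(C[0]-C[1]+C[3]-C[2]);yaw=np.arctan2(-ydir[0],ydir[1]);print("ctr",ctr,"yaw",yaw)
H=cast("top",f([(270,270),(455,265),(362,266)]),.123);print("handle",H.round(4).tolist(),np.linalg.norm(H[0]-H[1]))
Hs=cast("scene",g([(150,462),(240,519)]),.123);print("handle scene",Hs.round(4).tolist(),Hs.mean(0))
print("stud",cast("top",f([(575,222)]),.139),cast("scene",g([(70,424)]),.139),"pivot",cast("top",f([(563,330)]),.096),cast("scene",g([(130,422)]),.096))
M=R.from_euler("z",yaw).as_matrix()
for n,p in dict(piv=[-.105,-.12,0],handle=[-.065,0,0],front=[-.075,0,0],hinge=[.075,0,0]).items():print(n,(ctr+M@p).round(4))
```

```text
lid [[0.6523, 0.1248, 0.088], [0.6655, -0.2631, 0.088], [0.514, -0.2676, 0.088], [0.4975, 0.1171, 0.088]] [np.float64(0.155), np.float64(0.388), np.float64(0.152), np.float64(0.385)]
ctr [ 0.58235029 -0.07219646  0.088     ] yaw 0.03848825486136207
handle [[0.5176, -0.0185, 0.123], [0.5207, -0.1294, 0.123], [0.5201, -0.0736, 0.123]] 0.11089220460297651
handle scene [[0.5132, -0.128, 0.123], [0.507, -0.0256, 0.123]] [ 0.5100972  -0.07682523  0.123     ]
stud [[ 0.5445664  -0.19910757  0.139     ]] [[ 0.53944509 -0.20039654  0.139     ]] pivot [[ 0.48420745 -0.19804916  0.096     ]] [[ 0.47384391 -0.19703974  0.096     ]]
piv [ 0.482  -0.1961  0.088 ]
handle [ 0.5174 -0.0747  0.088 ]
front [ 0.5074 -0.0751  0.088 ]
hinge [ 0.6573 -0.0693  0.088 ]
```

Request:
arm_command:
  commands:
    - [[0.023,-0.05,0.004,0,0,0.03,0.4],[0.023,-0.05,0.004,0,0,0.03,0.4],[0.023,-0.05,0.004,0,0,0.03,0.4],[0.023,-0.05,0.004,0,0,0.03,0.4],[0.023,-0.05,0.004,0,0,0.03,0.4]]
  grip_force: 8

```text
t: 0.72
tcp_pos: [0.339, 0.2508, 0.2009]
tcp_rot: [-3.142, -0.0, 2.874]
force: [0.6, -0.2, -0.1]
width: 0.503
```

Request:
arm_command:
  commands:
    - [[0.023,-0.05,0,0,0,0.03,0.4],[0.023,-0.05,0,0,0,0.03,0.4],[0.023,-0.05,0,0,0,0.03,0.4],[0.023,-0.05,0,0,0,0.03,0.4],[0.023,-0.05,0,0,0,0.03,0.4]]

```text
t: 1.35
tcp_pos: [0.454, 0.0006, 0.2008]
tcp_rot: [3.142, -0.0, 3.024]
force: [0.8, -0.2, 0.3]
width: 0.401
```

Request:
arm_command:
  commands:
    - [[0.022,-0.05,0,0,0,0.03,0.4],[0.022,-0.05,0,0,0,0.03,0.4],[0.022,-0.05,0,0,0,0.03,0.4],[0.022,-0.05,0,0,0,0.0,0.4],[0,0,0,0,0,0,0.4]]

```text
t: 1.98
tcp_pos: [0.5418, -0.2002, 0.1994]
tcp_rot: [3.141, -0.002, 3.11]
force: [-0.9, 1.8, 0.3]
width: 0.401
```

Request:
arm_command:
  commands:
    - [[0,0,-0.03,0,0,0,0.4],[0,0,-0.03,0,0,0,0.4],[0,0,-0.02,0,0,0,0.4],[0,0,-0.01,0,0,0,0.4],[0,0,-0.002,0,0,0,0.4]]

```text
t: 2.6
tcp_pos: [0.5416, -0.1971, 0.1088]
tcp_rot: [3.141, -0.0, 3.113]
force: [-0.9, 0.5, -0.1]
width: 0.398
```

Request:
arm_command:
  commands:
    - [[0,0,0,0,0,0,0.2],[0,0,0,0,0,0,0.05],[0,0,0,0,0,0,0.05],[0,0,0,0,0,0,0.05]]
  grip_force: 6

```text
t: 3.1
tcp_pos: [0.5419, -0.1976, 0.1093]
tcp_rot: [-3.141, 0.001, 3.113]
force: [0.6, 0.0, 1.7]
width: 0.12
```

Run:
```python
from h import *
st();a=robot.camera("scene");b=robot.camera("top")
z=np.vstack([cv2.resize(a[120:220,170:300],(520,400)),np.hstack([cv2.resize(b[165:235,240:345],(300,200)),np.zeros((200,220,3),np.uint8)])])
cv2.imwrite("pics/g1.png",z)
```

```text
{'t': 3.1, 'joint_positions': [-0.413, 0.424, 1.525, 0.0, 1.192, -1.955], 'tcp_pos': [0.542, -0.198, 0.109], 'tcp_rot': [-3.141, 0.001, 3.113], 'force': [0.595, 0.049, 1.662], 'width': 0.12}
```

View pics/g1.png

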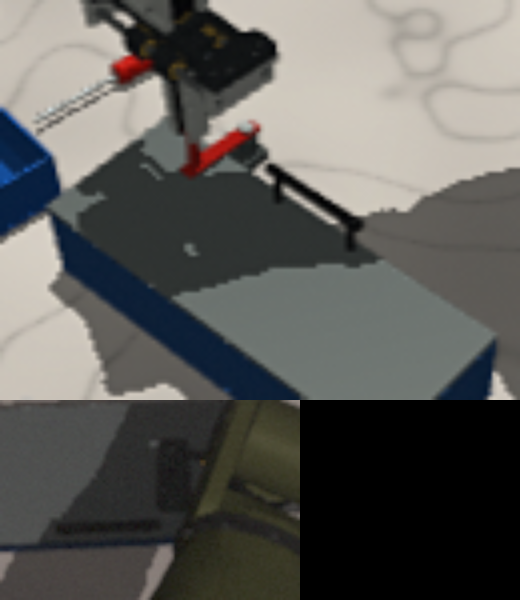

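Jaws at 11 mm: the stud is gripped (the scene crop shows the fingers on the stud, lever at about (220,150)). Next is swinging it around the pivot.

Request:
arm_command:
  commands:
    - [[-0.0008,-0.0099,0,0,0,-0.16,0.05],[-0.0023,-0.0096,0,0,0,-0.16,0.05],[-0.0039,-0.0091,0,0,0,-0.16,0.05],[-0.0053,-0.0084,0,0,0,-0.16,0.05],[-0.0065,-0.0075,0,0,0,-0.16,0.05]]

```text
t: 3.82
tcp_pos: [0.5225, -0.242, 0.109]
tcp_rot: [3.142, -0.001, 2.308]
force: [-3.4, 3.5, 3.4]
width: 0.125
```

Request:
arm_command:
  commands:
    - [[-0.0076,-0.0063,0,0,0,-0.16,0.05],[-0.0086,-0.005,0,0,0,-0.16,0.05],[-0.0092,-0.0036,0,0,0,-0.16,0.05],[-0.0097,-0.0021,0,0,0,-0.16,0.05],[-0.0099,-0.0005,0,0,0,-0.16,0.05]]

```text
t: 4.45
tcp_pos: [0.4777, -0.2595, 0.1091]
tcp_rot: [3.141, -0.0, 1.508]
force: [0.4, 2.7, 2.9]
width: 0.123
```

Request:
arm_command:
  commands:
    - [[0,0,0,0,0,0,0.05],[0,0,0,0,0,0,0.05]]

```text
t: 4.7
tcp_pos: [0.4781, -0.2595, 0.109]
tcp_rot: [3.142, 0.0, 1.516]
force: [-1.8, 0.4, 5.0]
width: 0.121
```

Request:
arm_command:
  commands:
    - [[0,0,0,0,0,0,0.4],[0,0,0,0,0,0,0.4],[0,0,0.03,0,0,0,0.4],[0,0,0.05,0,0,0,0.4],[0,0,0.03,0,0,0,0.4]]

```text
t: 5.32
tcp_pos: [0.4782, -0.2597, 0.2211]
tcp_rot: [3.14, 0.001, 1.514]
force: [-0.4, -0.1, -1.0]
width: 0.399
```

Request:
arm_command:
  commands:
    - [[0.01,0.046,0,0,0,0.03,0.4],[0.01,0.046,0,0,0,0.03,0.4],[0.01,0.046,0,0,0,0.03,0.4],[0.008,0.046,0,0,0,0,0.4],[0,0,0,0,0,0,0.4]]

```text
t: 5.95
tcp_pos: [0.5162, -0.0731, 0.2187]
tcp_rot: [-3.142, -0.0, 1.607]
force: [0.3, 0.3, -0.1]
width: 0.401
```

Run:
```python
from h import *
st();a=robot.camera("scene")
cv2.imwrite("pics/g2.png",cv2.resize(a[120:220,150:300],None,fx=5,fy=5))
```

```text
{'t': 5.95, 'joint_positions': [-0.211, 0.208, 1.547, 0.0, 1.387, -0.247], 'tcp_pos': [0.516, -0.073, 0.219], 'tcp_rot': [-3.142, -0.0, 1.607], 'force': [0.293, 0.335, -0.089], 'width': 0.401}
```

View pics/g2.png

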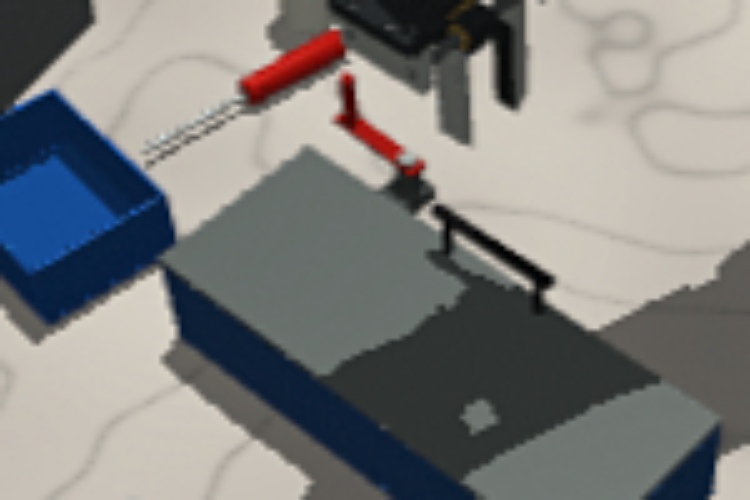

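The latch lever now lies along the case front (stud (347,85), pivot (410,165) in the crop), clear of the lid. Next I'll grip the handle bar.

Request:
arm_command:
  commands:
    - [[0,0,-0.04,0,0,0,0.4],[0,0,-0.04,0,0,0,0.4],[0,0,-0.02,0,0,0,0.4],[0,0,-0.013,0,0,0,0.4],[0,0,0,0,0,0,0.4]]

```text
t: 6.62
tcp_pos: [0.5156, -0.0761, 0.1055]
tcp_rot: [-3.141, -0.0, 1.602]
force: [-0.2, 0.1, 0.3]
width: 0.401
```

Request:
arm_command:
  commands:
    - [[0,0,0,0,0,0,0.2],[0,0,0,0,0,0,0.05],[0,0,0,0,0,0,0.05],[0,0,0,0,0,0,0.05]]
  grip_force: 20

```text
t: 7.12
tcp_pos: [0.5159, -0.0755, 0.106]
tcp_rot: [3.141, 0.0, 1.603]
force: [-0.1, -0.1, -0.0]
width: 0.058
```

Run:
```python
from h import *
st()
# handle path about hinge line, lid angle theta; hinge from handle if bar at tcp x
yaw=.0385;r=np.hypot(.14,.043);a0=np.pi-np.arctan2(.043,.14)
th=np.linspace(0,1.76,17);d=np.c_[r*np.cos(a0-th),r*np.sin(a0-th)]
dd=np.diff(d,axis=0)*1000
print([[round(x*np.cos(yaw),1),round(x*np.sin(yaw),1),round(z,1)] for x,z in dd])
```

```text
{'t': 7.125, 'joint_positions': [-0.216, 0.312, 1.688, 0.0, 1.141, -0.248], 'tcp_pos': [0.516, -0.076, 0.106], 'tcp_rot': [3.141, 0.0, 1.603], 'force': [-0.112, -0.093, -0.045], 'width': 0.058}
[[np.float64(5.6), np.float64(0.2), np.float64(15.1)], [np.float64(7.2), np.float64(0.3), np.float64(14.4)], [np.float64(8.7), np.float64(0.3), np.float64(13.5)], [np.float64(10.2), np.float64(0.4), np.float64(12.5)], [np.float64(11.5), np.float64(0.4), np.float64(11.3)], [np.float64(12.6), np.float64(0.5), np.float64(10.0)], [np.float64(13.7), np.float64(0.5), np.float64(8.5)], [np.float64(14.5), np.float64(0.6), np.float64(7.0)], [np.float64(15.2), np.float64(0.6), np.float64(5.3)], [np.float64(15.7), np.float64(0.6), np.float64(3.6)], [np.float64(16.0), np.float64(0.6), np.float64(1.9)], [np.float64(16.1), np.float64(0.6), np.float64(0.1)], [np.float64(16.0), np.float64(0.6), np.float64(-1.6)], [np.float64(15.7), np.float64(0.6), np.float64(-3.4)], [np.float64(15.3), np.float64(0.6), np.float64(-5.1)], [np.float64(14.6), np.float64(0.6), np.float64(-6.7)]]
```

Run:
```python
from h import *
st();a=robot.camera("scene");b=robot.camera("top")
cv2.imwrite("pics/g3.png",np.hstack([cv2.resize(a[120:210,205:285],(480,540)),cv2.resize(b[165:225,240:300],(300,540))]))
print(proj("scene",[[.516,-.0755,.106]]))
```

```text
{'t': 7.125, 'joint_positions': [-0.216, 0.312, 1.688, 0.0, 1.141, -0.248], 'tcp_pos': [0.516, -0.076, 0.106], 'tcp_rot': [3.141, 0.0, 1.603], 'force': [-0.112, -0.093, -0.045], 'width': 0.058}
[[247.27292249 172.68866494]]
```

View pics/g3.png

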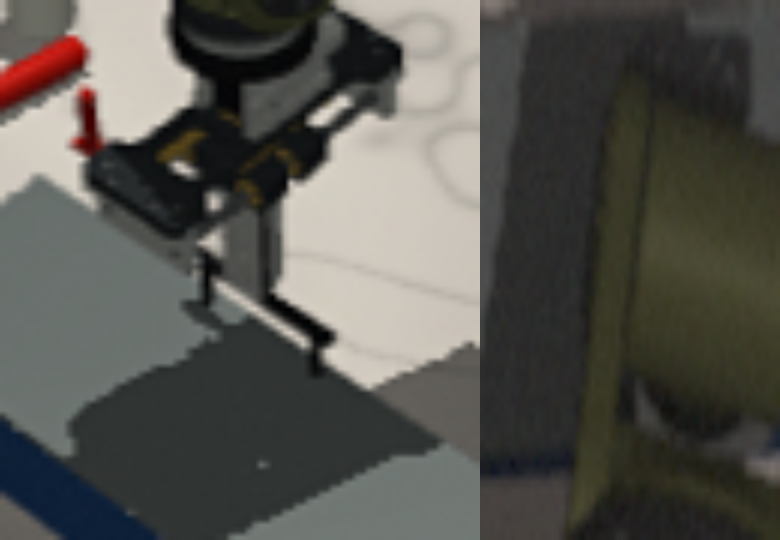

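Request:
arm_command:
  commands:
    - [[0,0,0,0,0,0,0.0],[0,0,0,0,0,0,0.0]]

```text
t: 7.48
tcp_pos: [0.5159, -0.0755, 0.1058]
tcp_rot: [-3.142, -0.0, 1.603]
force: [-0.5, 0.5, 0.2]
width: 0.008
```

Run:
```python
from h import *
for x in (-.031,-.019,0,.019,.031):print(x,proj("scene",[[.516+x,-.073,.219]])[0].round(1))
print(proj("scene",[[.516,-.0245,.123],[.52,-.1245,.123],[.516,-.0245,.136],[.52,-.1245,.136]]).round(1))
b=cv2.imread("pics/top0.png");cv2.imwrite("pics/h0.png",np.hstack([cv2.resize(b[195:222,250:325],None,fx=8,fy=8,interpolation=cv2.INTER_CUBIC)]))
g=b[195:222,250:305].max(2);print(g[:, [10,15,20,25,30,35,40,45]].T.tolist())
```

```text
-0.031 [253.5 144.7]
-0.019 [250.9 146.6]
0 [246.7 149.6]
0.019 [242.5 152.7]
0.031 [239.8 154.7]
[[257.9 177.1]
 [236.3 162.8]
 [257.9 174.6]
 [236.1 160.2]]
[[72, 70, 71, 69, 71, 71, 72, 72, 70, 72, 71, 57, 42, 38, 32, 28, 45, 66, 75, 62, 48, 49, 98, 123, 123, 122, 123], [71, 70, 70, 69, 72, 71, 74, 72, 70, 70, 72, 56, 40, 37, 35, 35, 36, 63, 72, 57, 43, 50, 98, 122, 125, 123, 123], [68, 72, 69, 74, 74, 72, 70, 73, 69, 67, 60, 44, 39, 30, 37, 37, 49, 67, 68, 56, 45, 61, 102, 123, 122, 123, 122], [70, 69, 72, 71, 72, 68, 71, 70, 73, 69, 58, 42, 38, 37, 38, 33, 60, 70, 64, 52, 41, 60, 102, 124, 122, 125, 126], [71, 70, 70, 70, 74, 69, 70, 71, 71, 70, 54, 43, 39, 32, 34, 33, 62, 73, 64, 51, 44, 77, 110, 121, 122, 121, 122], [71, 72, 72, 71, 71, 72, 71, 71, 75, 60, 44, 39, 38, 39, 36, 37, 63, 70, 54, 41, 44, 96, 122, 120, 119, 124, 122], [69, 72, 72, 69, 70, 73, 74, 71, 72, 74, 56, 36, 34, 35, 36, 37, 59, 72, 59, 45, 52, 99, 122, 123, 120, 118, 120], [70, 71, 69, 70, 68, 70, 73, 73, 69, 74, 71, 61, 42, 33, 35, 62, 70, 67, 53, 48, 69, 105, 122, 118, 119, 118, 120]]
```

Request:
arm_command:
  commands:
    - [[0,0,0.05,0,0,0,0.0],[0,0,0,0,0,0,0.75],[0,0,0,0,0,0,0.75],[0,0,0,0,0,0,0.75],[0,0,0,0,0,0,0.75]]
  grip_force: 8

```text
t: 8.1
tcp_pos: [0.5156, -0.0755, 0.1551]
tcp_rot: [-3.14, -0.0, 1.603]
force: [1.2, -0.2, 0.3]
width: 0.392
```

Run:
```python
from h import *
st();a=robot.camera("scene")
s=robot.get_state();p=np.array(s["tcp_pos"]);M=R.from_euler("xyz",s["tcp_rot"]).as_matrix()
im=cv2.resize(a[110:210,180:300],(720,600))
for o in(-.035,0,.035):
    u=(proj("scene",[p+M@[0,o,0]])[0]+.5-[180,110])*6;print(o,u);cv2.circle(im,tuple(int(k) for k in u),4,(0,255,255),1)
cv2.imwrite("pics/g4.png",im)
```

```text
{'t': 8.1, 'joint_positions': [-0.216, 0.259, 1.635, 0.0, 1.249, -0.248], 'tcp_pos': [0.516, -0.075, 0.155], 'tcp_rot': [-3.14, -0.0, 1.603], 'force': [1.216, -0.161, 0.272], 'width': 0.392}
-0.035 [446.55151874 286.05851865]
0 [404.30603029 320.05922818]
0.035 [360.9220055  354.97627328]
```

View pics/g4.png

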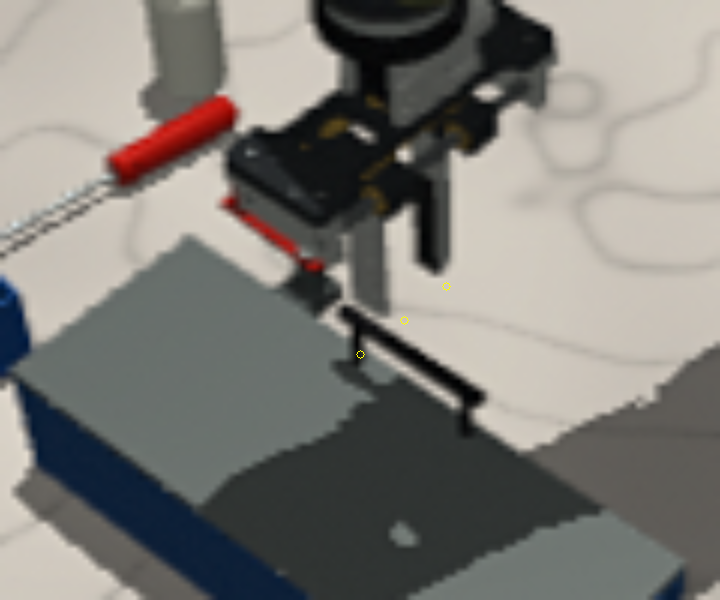

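The picture shows the fingertips (about (375,310) and (433,270)) roughly 25 px above the projected TCP marks. So the real tips sit about 20 mm higher than reported, and the jaws shut above the bar. I'll descend further, guarded by force.

Request:
arm_command:
  commands:
    - [[0,0,-0.03,0,0,0,0.45],[0,0,-0.02,0,0,0,0.45],[0,0,-0.005,0,0,0,0.45],[0,0,0,0,0,0,0.45]]

```text
t: 8.65
tcp_pos: [0.516, -0.0756, 0.1011]
tcp_rot: [-3.142, -0.0, 1.603]
force: [-0.0, 0.1, 0.8]
width: 0.45
```

Request:
arm_command:
  commands:
    - [[0,0,-0.003,0,0,0,0.45],[0,0,-0.003,0,0,0,0.45],[0,0,0,0,0,0,0.45]]

```text
t: 9.02
tcp_pos: [0.5158, -0.0755, 0.0948]
tcp_rot: [-3.142, 0.0, 1.603]
force: [-0.9, -0.7, -0.1]
width: 0.452
```

Run:
```python
from h import *
st();a=robot.camera("scene")
s=robot.get_state();p=np.array(s["tcp_pos"])
im=cv2.resize(a[110:210,180:300],(720,600))
print((proj("scene",[p])[0]+.5-[180,110])*6)
cv2.imwrite("pics/g5.png",im)
```

```text
{'t': 9.025, 'joint_positions': [-0.216, 0.326, 1.699, -0.0, 1.117, -0.248], 'tcp_pos': [0.516, -0.076, 0.095], 'tcp_rot': [-3.142, 0.0, 1.603], 'force': [-0.906, -0.707, -0.078], 'width': 0.452}
[407.34345417 391.7010596 ]
```

View pics/g5.png

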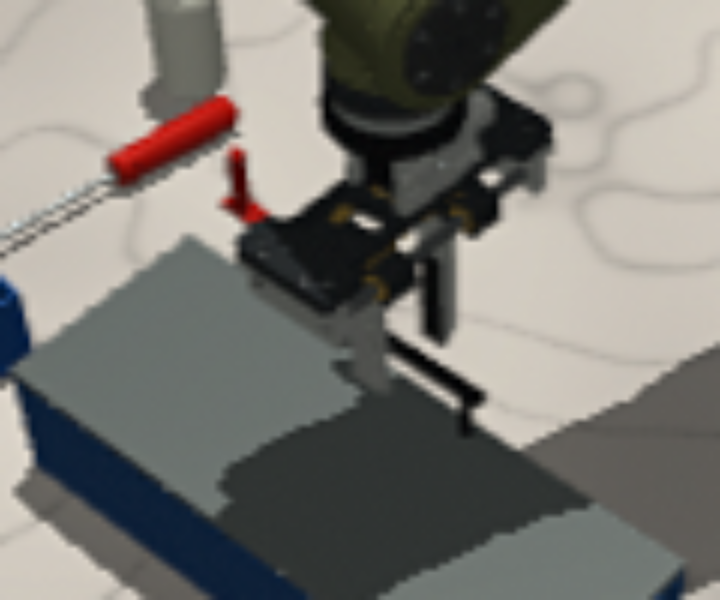

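The near finger is now in front of the bar and the far finger behind it, so the jaws straddle the bar. I'll go slightly lower and close.

Request:
arm_command:
  commands:
    - [[0,0,-0.003,0,0,0,0.45],[0,0,-0.002,0,0,0,0.45],[0,0,0,0,0,0,0.45]]

```text
t: 9.45
tcp_pos: [0.5158, -0.0755, 0.0896]
tcp_rot: [-3.141, -0.0, 1.603]
force: [-0.0, 0.3, 0.0]
width: 0.451
```

Request:
arm_command:
  commands:
    - [[0,0,0,0,0,0,0.2],[0,0,0,0,0,0,0.0],[0,0,0,0,0,0,0.0],[0,0,0,0,0,0,0.0]]
  grip_force: 20

```text
t: 9.95
tcp_pos: [0.5134, -0.0756, 0.0896]
tcp_rot: [-3.135, -0.0, 1.603]
force: [-19.2, -1.0, 9.1]
width: 0.113
```

Run:
```python
from h import *
st();print(np.round(robot.get_state()["moment"],2))
```

```text
{'t': 9.95, 'joint_positions': [-0.216, 0.331, 1.705, -0.001, 1.111, -0.248], 'tcp_pos': [0.513, -0.076, 0.09], 'tcp_rot': [-3.135, -0.0, 1.603], 'force': [-19.178, -1.015, 9.064], 'width': 0.113}
[-0.21  3.9   0.06]
```

Request:
arm_command:
  commands:
    - [[-0.004,0,0,0,0,0,0.0],[0,0,0,0,0,0,0.0]]

```text
t: 10.2
tcp_pos: [0.5135, -0.0756, 0.0901]
tcp_rot: [3.137, 0.001, 1.603]
force: [12.8, 0.2, -7.6]
width: 0.109
```

Request:
arm_command:
  commands:
    - [[0.0015,0,0,0,0,0,0.0],[0.0056,0.0002,0.0151,0,0,0,0.0],[0.0072,0.0003,0.0144,0,0,0,0.0],[0,0,0,0,0,0,0.0]]

```text
t: 10.7
tcp_pos: [0.5267, -0.075, 0.1211]
tcp_rot: [3.141, 0.0, 1.603]
force: [-6.7, -1.5, 3.2]
width: 0.109
```

Request:
arm_command:
  commands:
    - [[0.0087,0.0003,0.0135,0,0,0,0.0],[0.0102,0.0004,0.0125,0,0,0,0.0],[0.0115,0.0004,0.0113,0,0,0,0.0],[0,0,0,0,0,0,0.0]]

```text
t: 11.2
tcp_pos: [0.5567, -0.0738, 0.1593]
tcp_rot: [3.141, 0.0, 1.603]
force: [-15.4, 1.2, 17.3]
width: 0.113
```

Run:
```python
from h import *
st();a=robot.camera("scene")
cv2.imwrite("pics/g6.png",cv2.resize(a[100:230,170:310],(646,600)))
```

```text
{'t': 11.2, 'joint_positions': [-0.197, 0.343, 1.515, -0.0, 1.283, -0.229], 'tcp_pos': [0.557, -0.074, 0.159], 'tcp_rot': [3.141, 0.0, 1.603], 'force': [-15.375, 1.22, 17.321], 'width': 0.113}
```

View pics/g6.png

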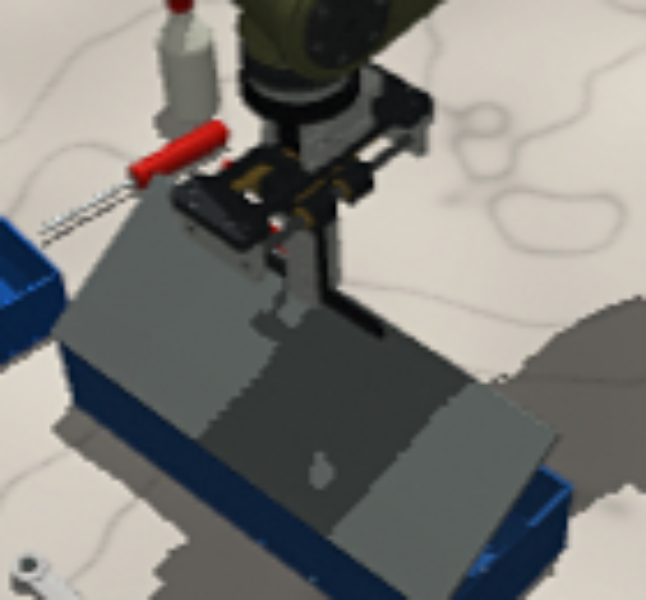

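The lid is rising (free edge lifted, case interior visible at (500,560)). The force of about 23 N points outward, so I'll correct the radius and continue in small checks.

Request:
arm_command:
  commands:
    - [[-0.001,0,0.003,0,0,0,0.0],[0.0111,0.0004,0.0092,0,0,0,0.0],[0.0118,0.0005,0.0081,0,0,0,0.0],[0,0,0,0,0,0,0.0]]

```text
t: 11.75
tcp_pos: [0.5794, -0.0727, 0.1772]
tcp_rot: [3.14, -0.0, 1.603]
force: [4.7, 1.2, -6.1]
width: 0.109
```

Request:
arm_command:
  commands:
    - [[0.0132,0.0005,0.0064,0,0,0,0.0],[0.0132,0.0005,0.0056,0,0,0,0.0],[0.0137,0.0005,0.0042,0,0,0,0.0],[0,0,0,0,0,0,0.0]]

```text
t: 12.25
tcp_pos: [0.6193, -0.0711, 0.1944]
tcp_rot: [3.139, -0.0, 1.603]
force: [-1.3, 2.2, 6.8]
width: 0.115
```

Request:
arm_command:
  commands:
    - [[0.0144,0.0006,0.0034,0,0,0,0.0],[0.0143,0.0006,0.0014,0,0,0,0.0],[0.0143,0.0006,0.0,0,0,0,0.0],[0,0,0,0,0,0,0.0]]

```text
t: 12.75
tcp_pos: [0.6623, -0.0698, 0.1988]
tcp_rot: [3.139, 0.0, 1.603]
force: [1.3, 0.6, 4.4]
width: 0.109
```

Request:
arm_command:
  commands:
    - [[0.0145,0.0006,-0.0012,0,0,0,0.0],[0.0141,0.0006,-0.003,0,0,0,0.0],[0.0137,0.0006,-0.0043,0,0,0,0.0],[0.0107,0.0004,-0.0044,0,0,0,0.0],[0,0,0,0,0,0,0.0]]

```text
t: 13.38
tcp_pos: [0.7149, -0.0677, 0.1851]
tcp_rot: [3.14, 0.0, 1.603]
force: [2.7, -0.1, 0.3]
width: 0.108
```

Request:
arm_command:
  commands:
    - [[0,0,0,0,0,0,0.27],[0,0,0,0,0,0,0.27],[0,0,0.02,0,0,0,0.27],[0,0,0.05,0,0,0,0.27],[0,0,0.05,0,0,0,0.27]]

```text
t: 14.0
tcp_pos: [0.714, -0.0675, 0.3068]
tcp_rot: [-3.141, -0.0, 1.603]
force: [0.8, -0.5, 0.8]
width: 0.269
```

Run:
```python
from h import *
st()
```

```text
{'t': 14.0, 'joint_positions': [-0.145, 0.691, 0.669, 0.0, 1.782, -0.177], 'tcp_pos': [0.714, -0.067, 0.307], 'tcp_rot': [-3.141, -0.0, 1.603], 'force': [0.757, -0.525, 0.794], 'width': 0.269}
```

Request:
arm_command:
  commands:
    - [[-0.044,-0.032,0,0,0,-0.17,0.27],[-0.044,-0.032,0,0,0,-0.17,0.4],[-0.044,-0.032,0,0,0,-0.17,0.5],[-0.044,-0.032,0,0,0,-0.17,0.6],[-0.044,-0.032,0,0,0,-0.17,0.76]]

```text
t: 14.62
tcp_pos: [0.4926, -0.2282, 0.3052]
tcp_rot: [3.141, -0.0, 0.747]
force: [0.5, -0.9, 0.0]
width: 0.658
```

Request:
arm_command:
  commands:
    - [[-0.044,-0.032,0,0,0,-0.17,0.76],[-0.044,-0.032,0,0,0,-0.17,0.76],[-0.044,-0.032,0,0,0,-0.17,0.76],[0,0,0,0,0,-0.17,0.76],[0,0,0,0,0,-0.035,0.76]]

```text
t: 15.25
tcp_pos: [0.3621, -0.3236, 0.3053]
tcp_rot: [3.141, -0.0, 0.036]
force: [0.5, -0.5, -0.2]
width: 0.761
```

Run:
```python
from h import *
st();b=robot.camera("top");a=robot.camera("scene")
cv2.imwrite("pics/top1.png",b);cv2.imwrite("pics/scene1.png",a)
cv2.imwrite("pics/g7.png",np.vstack([cv2.resize(b[150:230,200:350],(750,400)),np.hstack([cv2.resize(a[110:250,160:320],(228,200)),np.zeros((200,522,3),np.uint8)])]))
```

```text
{'t': 15.25, 'joint_positions': [-0.805, 0.087, 1.489, 0.0, 1.565, 0.73], 'tcp_pos': [0.362, -0.324, 0.305], 'tcp_rot': [3.141, -0.0, 0.036], 'force': [0.466, -0.476, -0.23], 'width': 0.761}
```

View pics/g7.png

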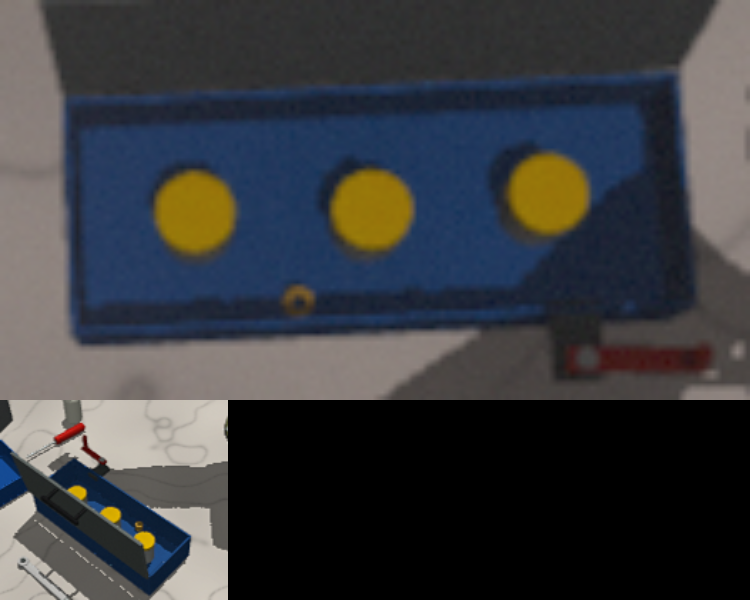

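Lid is open past upright; the tins' yellow tops are at crop (548,193), (371,209) and (194,212), and the bush at (298,300). Now locate them.

Run:
```python
from h import *
for n in("top","scene"):
    a=cv2.imread(f"pics/{n}1.png").astype(int)
    m=((a[...,2]>120 if n=="scene" else a[...,2]>95)&(a[...,0]<a[...,2]*.3)&(a[...,1]>a[...,2]*.6)).astype(np.uint8)
    _,_,s,c=cv2.connectedComponentsWithStats(m)
    for i in range(1,len(s)):
        if s[i][4]>20:print(n,s[i].tolist(),c[i].round(1),cast(n,c[i],.069).round(4))
print(proj("top",[[.5785,-.072,.005]]))
b=cv2.imread("pics/top1.png")
# case rim corners from crop (5x,offset 200,150)
f=lambda L:np.array(L)/5+[200,150]-.5
print(cast("top",f([(66,98),(678,75),(692,300),(76,335)]),.08).round(4))
```

```text
top [302, 181, 15, 16, 190] [309.1 188.4] [[ 0.5881 -0.1801  0.069 ]]
top [231, 184, 16, 16, 190] [238.4 192. ] [[0.5762 0.0426 0.069 ]]
top [266, 184, 16, 16, 197] [273.8 191.5] [[ 0.578  -0.0686  0.069 ]]
scene [208, 170, 13, 10, 78] [214.7 173.9] [[ 0.578  -0.1802  0.069 ]]
scene [231, 185, 14, 11, 104] [238.1 189.4] [[ 0.5702 -0.0683  0.069 ]]
scene [255, 202, 14, 13, 111] [262.  207.1] [[0.5684 0.0439 0.069 ]]
[[273.48012898 194.45368587]]
[[ 0.647   0.1235  0.08  ]
 [ 0.6629 -0.2623  0.08  ]
 [ 0.5199 -0.2665  0.08  ]
 [ 0.4977  0.1153  0.08  ]]
```

Request:
arm_command:
  commands:
    - [[0.044,0.0287,-0.02,0,0,0,0.76],[0.044,0.0287,-0.02,0,0,0,0.76],[0.044,0.0287,-0.02,0,0,0,0.76],[0.044,0.0287,-0.02,0,0,0,0.76],[0.045,0.0287,-0.02,0,0,0,0.76]]

```text
t: 15.98
tcp_pos: [0.5851, -0.1781, 0.2043]
tcp_rot: [3.142, 0.0, 0.042]
force: [0.3, -0.4, 0.1]
width: 0.761
```

Request:
arm_command:
  commands:
    - [[0,0,-0.05,0,0,0,0.76],[0,0,-0.05,0,0,0,0.76],[0,0,-0.03,0,0,0,0.76],[0,0,-0.02,0,0,0,0.76],[0,0,0,0,0,0,0.76]]

```text
t: 16.6
tcp_pos: [0.583, -0.1791, 0.0536]
tcp_rot: [-3.14, 0.003, 0.041]
force: [0.1, -0.1, 0.2]
width: 0.76
```

No contact so far. Lower to grasp height and close.

Request:
arm_command:
  commands:
    - [[0,0,-0.015,0,0,0,0.76],[0,0,-0.012,0,0,0,0.76],[0,0,-0.007,0,0,0,0.76],[0,0,0,0,0,0,0.76]]

```text
t: 17.1
tcp_pos: [0.5833, -0.18, 0.0205]
tcp_rot: [-3.141, 0.001, 0.038]
force: [-0.2, -1.0, -0.8]
width: 0.761
```

Request:
arm_command:
  commands:
    - [[0,0,0,0,0,0,0.6],[0,0,0,0,0,0,0.4],[0,0,0,0,0,0,0.4],[0,0,0,0,0,0,0.4],[0,0,0,0,0,0,0.4]]
  grip_force: 10

```text
t: 17.73
tcp_pos: [0.5838, -0.1802, 0.0214]
tcp_rot: [3.141, -0.001, 0.038]
force: [-0.6, -2.1, 4.2]
width: 0.538
```

Request:
arm_command:
  commands:
    - [[0,0,0,0,0,0,0.4],[0,0,0,0,0,0,0.4],[0,0,0.01,0,0,0,0.4],[0,0,0.015,0,0,0,0.4],[0,0,0.015,0,0,0,0.4]]
  grip_force: 25

```text
t: 18.35
tcp_pos: [0.5836, -0.18, 0.0623]
tcp_rot: [3.142, -0.0, 0.038]
force: [0.4, 0.0, -2.2]
width: 0.536
```

Request:
arm_command:
  commands:
    - [[0,0,0.015,0,0,0,0.4],[0,0,0.005,0,0,0,0.4],[0,0,0,0,0,0,0.4],[0,0,0,0,0,0,0.4],[0,0,0,0,0,0,0.4]]

```text
t: 18.98
tcp_pos: [0.5834, -0.18, 0.0805]
tcp_rot: [-3.141, 0.001, 0.038]
force: [-0.0, -0.7, -2.6]
width: 0.534
```

Run:
```python
from h import *
F=[]
for i in range(6):
    robot.camera("top");s=robot.get_state();F.append(s["force"])
print(np.round(F,2).tolist());st();print(np.array(s["joint_efforts"]).round(3))
```

```text
[[0.48, 0.87, -2.71], [0.08, -0.87, -1.88], [0.5, 0.03, -1.73], [-1.24, -0.51, -2.56], [0.14, 0.75, -2.47], [-0.62, -0.43, -1.72]]
{'t': 19.275, 'joint_positions': [-0.359, 0.527, 1.443, 0.0, 1.172, 1.174], 'tcp_pos': [0.584, -0.18, 0.081], 'tcp_rot': [-3.142, 0.0, 0.038], 'force': [-0.616, -0.431, -1.716], 'width': 0.531}
[-3.0000e-03 -6.4746e+01 -3.3923e+01  4.2000e-02 -6.6000e-02  0.0000e+00]
```

Tin 1 weighs about 2.2 N, so it is light. Setting it back down.

Request:
arm_command:
  commands:
    - [[0,0,-0.02,0,0,0,0.4],[0,0,-0.02,0,0,0,0.4],[0,0,-0.013,0,0,0,0.4],[0,0,-0.006,0,0,0,0.4],[0,0,0,0,0,0,0.4]]

```text
t: 19.9
tcp_pos: [0.5837, -0.1801, 0.0223]
tcp_rot: [3.142, -0.0, 0.038]
force: [0.6, -0.3, -1.7]
width: 0.533
```

Request:
arm_command:
  commands:
    - [[0,0,-0.001,0,0,0,0.4],[0,0,0,0,0,0,0.6],[0,0,0,0,0,0,0.76],[0,0,0,0,0,0,0.76],[0,0,0,0,0,0,0.76]]
  grip_force: 10

```text
t: 20.52
tcp_pos: [0.5836, -0.1801, 0.0212]
tcp_rot: [3.142, -0.0, 0.038]
force: [0.8, 0.2, 0.4]
width: 0.76
```

Request:
arm_command:
  commands:
    - [[0,0,0.02,0,0,0,0.76],[0,0,0.05,0,0,0,0.76],[0,0,0.04,0,0,0,0.76],[0,0,0,0,0,0,0.76]]

```text
t: 21.02
tcp_pos: [0.5851, -0.1806, 0.136]
tcp_rot: [3.139, -0.007, 0.038]
force: [1.0, 0.6, -0.3]
width: 0.762
```

Run:
```python
from h import *
st()
```

```text
{'t': 21.025, 'joint_positions': [-0.359, 0.471, 1.392, 0.0, 1.271, 1.174], 'tcp_pos': [0.585, -0.181, 0.136], 'tcp_rot': [3.139, -0.007, 0.038], 'force': [1.039, 0.594, -0.314], 'width': 0.762}
```

Request:
arm_command:
  commands:
    - [[-0.005,0.05,0,0,0,0,0.76],[-0.005,0.05,0,0,0,0,0.76],[-0.001,0.0115,0,0,0,0,0.76],[0,0,0,0,0,0,0.76]]

```text
t: 21.52
tcp_pos: [0.5726, -0.0684, 0.1312]
tcp_rot: [3.141, -0.0, 0.039]
force: [-0.1, -0.1, 0.1]
width: 0.762
```

Request:
arm_command:
  commands:
    - [[0,0,-0.04,0,0,0,0.76],[0,0,-0.03,0,0,0,0.76],[0,0,-0.02,0,0,0,0.76],[0,0,0,0,0,0,0.76]]

```text
t: 22.02
tcp_pos: [0.5718, -0.0698, 0.0397]
tcp_rot: [-3.141, 0.003, 0.036]
force: [0.6, 0.3, 0.5]
width: 0.759
```

Request:
arm_command:
  commands:
    - [[0,0,-0.013,0,0,0,0.76],[0,0,-0.007,0,0,0,0.76],[0,0,0,0,0,0,0.76]]

```text
t: 22.4
tcp_pos: [0.5724, -0.0686, 0.0207]
tcp_rot: [-3.141, 0.001, 0.038]
force: [0.2, -0.5, -0.2]
width: 0.759
```

Request:
arm_command:
  commands:
    - [[0,0,0,0,0,0,0.6],[0,0,0,0,0,0,0.4],[0,0,0,0,0,0,0.4],[0,0,0,0,0,0,0.4],[0,0,0,0,0,0,0.4]]
  grip_force: 10

```text
t: 23.02
tcp_pos: [0.5728, -0.0686, 0.0213]
tcp_rot: [3.141, -0.001, 0.038]
force: [-0.9, -1.0, 3.4]
width: 0.539
```

Request:
arm_command:
  commands:
    - [[0,0,0,0,0,0,0.4],[0,0,0,0,0,0,0.4],[0,0,0.01,0,0,0,0.4],[0,0,0.015,0,0,0,0.4],[0,0,0.015,0,0,0,0.4]]
  grip_force: 25

```text
t: 23.65
tcp_pos: [0.5726, -0.0685, 0.0623]
tcp_rot: [3.142, -0.0, 0.038]
force: [-0.5, -0.6, -1.9]
width: 0.531
```

Request:
arm_command:
  commands:
    - [[0,0,0.015,0,0,0,0.4],[0,0,0.005,0,0,0,0.4],[0,0,0,0,0,0,0.4],[0,0,0,0,0,0,0.4],[0,0,0,0,0,0,0.4]]

```text
t: 24.28
tcp_pos: [0.5723, -0.0685, 0.0805]
tcp_rot: [-3.141, 0.001, 0.038]
force: [0.8, 0.0, -1.2]
width: 0.532
```

Run:
```python
from h import *
F=[]
for i in range(6):
    robot.camera("top");s=robot.get_state();F.append(s["force"])
print(np.mean(F,0).round(2));st()
```

```text
[-0.22 -0.04 -1.73]
{'t': 24.575, 'joint_positions': [-0.183, 0.456, 1.55, 0.0, 1.136, 1.35], 'tcp_pos': [0.573, -0.069, 0.081], 'tcp_rot': [-3.142, 0.0, 0.038], 'force': [0.354, 0.38, -1.734], 'width': 0.534}
```

Tin 2 is light too (1.7 N). Replace it, then go to tin 3.

Request:
arm_command:
  commands:
    - [[0,0,-0.02,0,0,0,0.4],[0,0,-0.02,0,0,0,0.4],[0,0,-0.013,0,0,0,0.4],[0,0,-0.006,0,0,0,0.4],[0,0,0,0,0,0,0.4]]

```text
t: 25.2
tcp_pos: [0.5727, -0.0686, 0.0222]
tcp_rot: [3.142, -0.0, 0.038]
force: [-0.0, 0.6, -2.8]
width: 0.535
```

Request:
arm_command:
  commands:
    - [[0,0,-0.001,0,0,0,0.4],[0,0,0,0,0,0,0.6],[0,0,0,0,0,0,0.76],[0,0,0,0,0,0,0.76],[0,0,0,0,0,0,0.76]]
  grip_force: 10

```text
t: 25.82
tcp_pos: [0.5726, -0.0685, 0.0211]
tcp_rot: [3.142, -0.0, 0.038]
force: [-0.5, -0.0, -0.6]
width: 0.76
```

Request:
arm_command:
  commands:
    - [[0,0,0.02,0,0,0,0.76],[0,0,0.05,0,0,0,0.76],[0,0,0.04,0,0,0,0.76],[0,0,0,0,0,0,0.76]]

```text
t: 26.32
tcp_pos: [0.574, -0.0688, 0.1342]
tcp_rot: [3.14, -0.005, 0.038]
force: [0.2, -0.5, -0.1]
width: 0.757
```

Request:
arm_command:
  commands:
    - [[-0.001,0.05,0,0,0,0,0.76],[-0.001,0.05,0,0,0,0,0.76],[0,0.0118,0,0,0,0,0.76],[0,0,0,0,0,0,0.76]]

```text
t: 26.82
tcp_pos: [0.5703, 0.0434, 0.1303]
tcp_rot: [3.141, 0.001, 0.039]
force: [-0.1, -0.4, -0.6]
width: 0.762
```

Request:
arm_command:
  commands:
    - [[0,0,-0.04,0,0,0,0.76],[0,0,-0.03,0,0,0,0.76],[0,0,-0.02,0,0,0,0.76],[0,0,0,0,0,0,0.76]]

```text
t: 27.32
tcp_pos: [0.5697, 0.0419, 0.0395]
tcp_rot: [3.142, 0.003, 0.036]
force: [0.1, 0.4, -1.2]
width: 0.759
```

Request:
arm_command:
  commands:
    - [[0,0,-0.013,0,0,0,0.76],[0,0,-0.007,0,0,0,0.76],[0,0,0,0,0,0,0.76]]

```text
t: 27.7
tcp_pos: [0.5704, 0.0432, 0.0207]
tcp_rot: [-3.142, 0.001, 0.038]
force: [0.3, 0.1, 0.3]
width: 0.757
```

Request:
arm_command:
  commands:
    - [[0,0,0,0,0,0,0.6],[0,0,0,0,0,0,0.4],[0,0,0,0,0,0,0.4],[0,0,0,0,0,0,0.4],[0,0,0,0,0,0,0.4]]
  grip_force: 10

```text
t: 28.32
tcp_pos: [0.5708, 0.043, 0.0214]
tcp_rot: [3.141, -0.001, 0.038]
force: [-0.6, -4.4, 5.0]
width: 0.54
```

Request:
arm_command:
  commands:
    - [[0,0,0,0,0,0,0.4],[0,0,0,0,0,0,0.4],[0,0,0.01,0,0,0,0.4],[0,0,0.015,0,0,0,0.4],[0,0,0.015,0,0,0,0.4]]
  grip_force: 30

```text
t: 28.95
tcp_pos: [0.5705, 0.0435, 0.0621]
tcp_rot: [-3.141, 0.0, 0.038]
force: [-0.8, 0.1, -6.1]
width: 0.529
```

Request:
arm_command:
  commands:
    - [[0,0,0.015,0,0,0,0.4],[0,0,0.005,0,0,0,0.4],[0,0,0,0,0,0,0.4],[0,0,0,0,0,0,0.4],[0,0,0,0,0,0,0.4]]

```text
t: 29.58
tcp_pos: [0.5703, 0.0433, 0.0805]
tcp_rot: [-3.142, 0.001, 0.038]
force: [-0.4, 0.6, -5.9]
width: 0.53
```

Run:
```python
from h import *
F=[]
for i in range(6):
    robot.camera("top");s=robot.get_state();F.append(s["force"])
print(np.mean(F,0).round(2));st()
```

```text
[-0.16  0.22 -6.04]
{'t': 29.875, 'joint_positions': [0.012, 0.447, 1.563, -0.0, 1.131, 1.545], 'tcp_pos': [0.571, 0.043, 0.081], 'tcp_rot': [3.142, 0.0, 0.038], 'force': [-0.674, 0.276, -6.679], 'width': 0.534}
```

Tin 3 weighs about 6.0 N, so it is the heavy one. Raise it and draw it clear.

Request:
arm_command:
  commands:
    - [[0,0,0.02,0,0,0,0.4],[0,0,0.04,0,0,0,0.4],[0,0,0.04,0,0,0,0.4],[-0.01,0,0.04,0,0,0,0.4],[-0.03,0,0.04,0,0,0,0.4]]

```text
t: 30.5
tcp_pos: [0.5303, 0.0432, 0.262]
tcp_rot: [3.142, 0.0, 0.038]
force: [0.2, -0.1, -5.9]
width: 0.531
```

Request:
arm_command:
  commands:
    - [[-0.04,0,0.02,0,0,0,0.4],[-0.04,0,0.01,0,0,0,0.4],[-0.03,0,0,0,0,0,0.4],[-0.02,0,0,0,0,0,0.4],[-0.01,0,0,0,0,0,0.4]]

```text
t: 31.12
tcp_pos: [0.3899, 0.0433, 0.2914]
tcp_rot: [3.142, -0.001, 0.038]
force: [0.8, -0.0, -5.7]
width: 0.533
```

Request:
arm_command:
  commands:
    - [[0,0,0,0,0,0,0.4],[0,0,0,0,0,0,0.4],[0,0,0,0,0,0,0.4],[0,0,0,0,0,0,0.4]]

```text
t: 31.62
tcp_pos: [0.3908, 0.0432, 0.2909]
tcp_rot: [-3.142, 0.0, 0.038]
force: [0.1, 0.2, -6.0]
width: 0.532
```

Run:
```python
from h import *
st();b=robot.camera("top");a=robot.camera("scene")
cv2.imwrite("pics/g8.png",np.vstack([cv2.resize(a[60:260,130:400],(540,400)),cv2.resize(b[140:240,200:350],(300,200))]) if 0 else np.hstack([cv2.resize(a[60:260,150:350],(500,500)),cv2.resize(b[140:240,200:260+40],(300,300))[:500] if 0 else cv2.copyMakeBorder(cv2.resize(b[140:240,200:350],(300,200)),0,300,0,0,0)]))
```

```text
{'t': 31.625, 'joint_positions': [0.017, -0.128, 1.733, 0.0, 1.538, 1.55], 'tcp_pos': [0.391, 0.043, 0.291], 'tcp_rot': [-3.142, 0.0, 0.038], 'force': [0.116, 0.16, -6.007], 'width': 0.532}
```

View pics/g8.png

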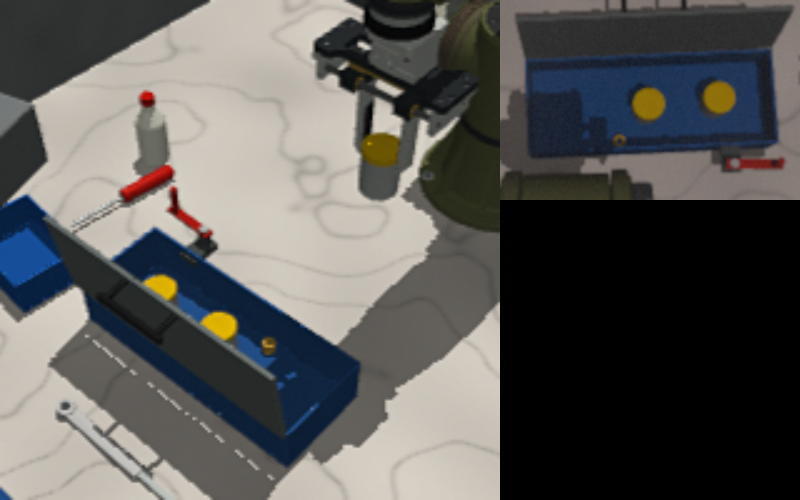

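The heavy tin hangs upright at (380,170). The two light tins and the bush stand in the case, the latch is clear and the lid is leaning back. Handing in.

```bash
python3 -c "
from h import *
print(robot.finish_job());st()"
```

```text
the job is handed in; nothing more can be done
None
the job is handed in; nothing more can be done
```

The job is done and handed in at about 32 s. The heaviest tin, the one farthest from the latch, is held still and upright in the gripper.

- **Latch and lid:** I swung the latch to about 1.6 rad, clear of the lid. I then raised the lid to about 1.76 rad, past upright, and it stays there.
- **Hefting:** From the latch's end, the tins weighed about 2.2 N, 1.7 N and 6.0 N when lifted 6 cm. I set the first two back in their places.
- **Last checks:** The tin reads a steady 6.0 N at 30 N grip. From the arm moves, its bottom is about 27 cm above the bench, and it is drawn back in front of the case. The last picture shows the two light tins and the bush standing in the case, the latch clear and the lid leaning back.

What disagreed along the way:
- **Handle:** The first grip at the handle closed on nothing. In the scene picture the fingertips sat about 20 mm higher than the reported TCP, so I went 16 mm lower and it held.
- **Camera bias:** The two cameras differed by 5–10 mm in x, and I allowed for that.
- **Lid force:** The wrist force reached about 23 N while lifting the lid, until I corrected the arc.

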